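# Set the length gauge stop and bring the tube up to it

### The job

On the length gauge, push the black sliding stop along its rail with a fingertip until it clicks fully into the notch beside the yellow flag, leaving the steel tube in the trough where it lies. Then push that tube along the trough by its outer end until it rests against the stop, gently enough that the stop stays in its notch, and draw back. Only push: do not lift the tube or pull up the stop's red knob, and leave the other things on the counter alone.

Things in the scene. Friction and masses are not known exactly. Their poses are not given: they have to be found in the camera images.
- gauge: Length gauge fixed to the counter: aluminium base 110 mm wide (its x -35 to +75 mm), 520 mm long (y -260 to +260), 10 mm thick. Origin on the counter under the trough's centre line, half-way along; y runs along the rail, x away from the robot, z up. Open-ended trough centred at x = 0: floor at z = 10 mm, side lips 33 mm apart with tops at z = 16 mm: keep fingers above them.
- bar (a point): Middle of the top of the dark steel notched bar beside the trough: 38 mm from the trough's centre line, top at z = 30 mm, 16 mm wide. It has three notches 50 mm apart (at the gauge's y = 33, 83, 133 mm), and beside each, at x = 62 mm, a coloured flag.
- stop (a joint): Position of the sliding stop, 0 to 0.2 m, growing along the gauge's +y; at 0 its pushed face is at y = -50 mm, its pointer at -32 mm. It starts short of all notches. It slides with about 3 N, snaps by itself the last 3 mm into a notch (force dip), and needs about 15 N to be pushed out, either way, so notches can be passed and overshoot pushed back.
- stop_pin (a joint): Height of the stop's spring pin (ball tip; red knob 18 mm across on top at z = 64 to 74 mm, above the bar): about 0 while the ball rides on the bar, about -0.003 m when it has dropped into a notch; grows upward. Sprung down, not to be pulled.
- stop_face (a point): Centre, at z = 28 mm, of the flat face of the black sliding stop that looks to the gauge's -y: 32 mm wide, centred over the trough, from z = 18 to 58 mm. This is the face to push, and the tube later rests against it. The stop is 36 mm long along the rail, with an arm over the bar at z = 44 to 58 mm, x up to 52 mm.
- stop_back (a point): Centre of the opposite face of the stop (looks to the gauge's +y), 36 mm from stop_face; push here to go back.
- stop_pointer (a point): Tip of the white pointer on the far side of the stop, 62 mm from the trough's centre line, 18 mm along +y from stop_face. In a notch it stands level, along the rail, with the middle of that notch's flag.
- flag_yellow: Yellow flag, 22 x 14 x 6 mm, fixed on the gauge beside the wanted notch (any of the three); origin in the middle of its underside, axes parallel to the gauge's.
- flag_blue: Blue flag, likewise, beside another notch.
- flag_green: Green flag, likewise, beside another notch.
- tube_center (a point): Centre of the loose steel square tube with black end caps (closed ends) that lies in the trough: 30 x 30 mm, 100 mm long along the rail, 0.17 to 0.35 kg, its centre at z = 25 mm. It starts on the stop's -y side, at least 65 mm from it, and slides along the trough with 1 to 3 N.
- tube_front (a point): Centre of the tube's +y end, 50 mm from its centre; the other end, the one to push, is 50 mm the other way.
- turnbuckle: Bystander: zinc turnbuckle with an eye at each end, about 190 x 40 x 14 mm, lying flat. Leave alone.
- padlock: Bystander: brass padlock, 24 x 45 x 70 mm, standing. Leave alone.
- bracket: Bystander: steel L bracket, legs 60 mm, 30 mm wide, standing on one leg; origin at the corner of the legs. Leave alone.
- tape_measure: Bystander: orange and black tape measure, 66 x 32 x 62 mm, standing. Leave alone.
- offcut: Bystander: short steel square tube offcut without end caps, 30 x 60 x 30 mm. Leave alone.
- collar: Bystander: steel shaft collar, 48 mm across, 20 mm high, lying flat. Leave alone.
- screwdriver: Bystander: screwdriver with a red handle, 190 mm long, lying. Leave alone.
Mind the look-alikes: they are no part of the job. Leave any blue or turquoise look-alike of the part that bears tube_center alone.

How it is judged:
On the way:
1. the stop is seated in the yellow flag's notch, and the tube still lies where it started (y of stop_pointer in the frame of flag_yellow between -0.004 and 0.004 m and value of joint stop_pin below -0.0018 m and distance of tube_center from where it was at the start of the episode below 0.02 m), for 0.2 s.
At the end, for the whole second after the job is handed in: The stop is seated in the notch beside the yellow flag (pointer within 4 mm of the flag's middle along the rail, pin dropped by more than 1.8 mm), and the tube lies flat in the trough with its end within 4 mm of the stop's face (y of stop_pointer in the frame of flag_yellow between -0.004 and 0.004 m and value of joint stop_pin below -0.0018 m and y of tube_front in the frame of stop_face between -0.004 and 0.004 m and x of tube_center in the frame of gauge between -0.005 and 0.005 m and height (world z) of tube_center between 0.021 and 0.029 m); the robot touches nothing.
It fails at once if the tube is lifted (height (world z) of tube_center above 0.037 m).
It fails at once if the red knob is pulled up (value of joint stop_pin above 0.004 m).
It fails at once if a bystander is moved by more than 20 mm (distance of any of turnbuckle, padlock, bracket, tape_measure, offcut, collar, screwdriver from where it was at the start of the episode above 0.02 m).
It also fails if it takes over 56 s, if anything falls off the work surface, if the arm or the gripper's body presses on something with over 40 N, if the wrist force passes 120 N, or if a joint passes its speed limit or range.

### The arm

A 6-joint arm with a two-finger parallel gripper is mounted at the origin on the work surface. World frame = base frame: x ahead of the robot, y to its left, z up, the work surface at z = 0. Lengths are in m, angles in rad, forces in N, time in s.
With the tool pointing down it reaches from about 0.3 to 1 m from the base axis. Payload 5.1 kg.
Tool frame: the origin (TCP) lies midway between the tips of the shut fingers; the grasp point (between the pads) lies 19 mm behind it (manip.grip_depth is the z of the grasp point in the tool frame, in m); z points along the fingers, y is the line along which they close (so a half turn about z gives the same grasp; the last joint's range is limited). The gripper opens to 95 mm and grips with 3 to 60 N. Pads are 20 mm wide; open, the fingers measure 119 mm over their backs; the gripper's body (75 mm by 180 mm) begins 59 mm behind the grasp point.
Start: joints at [1.256, 0.124, 1.65, -0, 1.367, -0.083], TCP at [0.149, 0.633, 0.215] pointing down, gripper open.
Joint ranges: [-2.61, 2.61], [-1.02, 2.33], [0.03, 2.71], [-1.35, 4.49], [0.32, 2.68], [-2.91, 2.91]. Speed limits (rad/s): [2.57, 2.57, 3.14, 3.14, 3.14, 3.14].

### API

Orientations are given as a unit quaternion [w, x, y, z].
In Python, from cell import manip, snapshot, calibration, ticket gives the robot as it stands.
- The arm moves only by the shell command python3 -m crank 'ROWS' [FORCE]. ROWS is JSON, one flat list of numbers, 7 for each row, row after row: the shift along the world's x, y, z in mm, then the turn, a rotation vector about the world's x, y, z in rad, then the closure, from -1 (fully open) to 1 (shut). A call has 1 to 12 rows; each row is the pose to reach, as a shift and turn from the pose commanded when the call began; what a row does not reach only later rows make up. A row lasts 1/10 s, in which the tool goes at most 50 mm and 8.59 degrees, less where a joint would pass 70% of its speed; a pose out of reach is approached as far as the arm can. A call with a gripper value outside its range is refused whole. The fingers move at their own pace and stop on an object; FORCE is the grip in N (left out, the last holds). Time passes only in rows, so rows that repeat a pose let the fingers close. It gives the time, the measured TCP pose, the force, the opening and the grip force at its end, in the units of the state.
- manip.get_state(): the state, without advancing time (a new reading comes with each control period).
- snapshot(name): name is "scene" or "top" or "wrist"; returns the picture (384x512x3 uint8, red, green, blue); there is no depth.
- calibration(name): a dict with "intrinsics" (3x3 intrinsics, pixels), "D" ([k1, k2, p1, p2, k3] as OpenCV has them; the pictures are not rectified), "R" (3x3) and "t" (3): a world point X has camera coordinates R X + t. Camera axes: x right, y down, z forward; pixel columns grow to the right and rows downward; lengths in m; the calibration is good to about 2 mm. A picture is of the moment at which its call begins: read the wrist's pose just before it. calibration takes no time and is no camera call; for the wrist camera it gives the pose at the moment of the call.
- ticket.close_job(): hands the job in; it is judged then, once.
The state is a dict: "time_s": time; "q": joint angles; "dq": joint speeds; "effort": joint torques, N m; "tool_pos": TCP position; "eef_rot": TCP orientation; "wrist_force": force on the tool from outside, world axes, zero at the start; "torque": the same for the moment, N m; "opening": finger opening in m; "finger_force": force on a finger pad.
Only numpy, scipy, OpenCV 4.12 (cv2) and the standard library are available. Lean on these libraries where they do the work, as an engineer would, in place of code of your own. Each camera call takes 0.05 s, during which the arm holds its last target. There are 200 camera calls.

## Working session

There is one attempt and no reset: what is moved stays moved. The work goes in short steps, Python scripts to look and compute and a shell command to move; the robot and the scene stay as the last step left them, time stands still between calls to the robot, and variables do not carry over. Pictures are saved under pics/ and viewed, at most 10 in all, crops included, and the job is handed in when it is done.

```bash
mkdir -p pics; python3 - <<'E'
from cell import manip, snapshot, calibration
import cv2
print(manip.get_state())
for n in ("scene","top"):
    cv2.imwrite(f"pics/{n}0.png",snapshot(n)[:,:,::-1])
    c=calibration(n);print(n,c)
E
```

```text
{'time_s': 0.0, 'q': array([ 1.25640660e+00,  1.24502123e-01,  1.65168210e+00, -1.48147734e-05,
        1.36748161e+00, -8.26136758e-02]), 'dq': array([-6.60225008e-04,  1.23873118e-03, -8.96908309e-05, -3.25656788e-05,
       -3.20345429e-03,  4.82433889e-04]), 'effort': array([-3.66253644e-04, -4.17593622e+01, -3.59938252e+01,  7.74318748e-02,
        4.91379225e-02, -1.96442738e-04]), 'tool_pos': array([0.14915035, 0.63199448, 0.21338419]), 'eef_rot': array([-1.97305670e-04,  1.15627247e-01,  9.93292135e-01, -1.01766623e-03]), 'wrist_force': array([0.26651717, 0.13504006, 0.06811095]), 'torque': array([0.02423362, 0.00104353, 0.01009216]), 'finger_force': 0.0, 'opening': 0.09476673819329963}
scene {'intrinsics': array([[412.29648459,   0.        , 260.23774902],
       [  0.        , 412.29648459, 187.57046831],
       [  0.        ,   0.        ,   1.        ]]), 'D': array([-0.02376373,  0.        ,  0.        ,  0.        ,  0.        ]), 'R': array([[-0.76915193,  0.63904944,  0.00459592],
       [ 0.51757495,  0.62713298, -0.5820828 ],
       [-0.37486195, -0.44533138, -0.81311653]]), 't': array([ 0.48727938, -0.16719505,  1.18205143])}
top {'intrinsics': array([[469.88537482,   0.        , 257.22772614],
       [  0.        , 469.88537482, 192.89008263],
       [  0.        ,   0.        ,   1.        ]]), 'D': array([-0.05327023,  0.        ,  0.        ,  0.        ,  0.        ]), 'R': array([[ 0.05977226, -0.9981981 ,  0.00527633],
       [-0.9761411 , -0.05955522, -0.20881026],
       [ 0.20874823,  0.00733062, -0.97794194]]), 't': array([-0.13834114,  0.50370382,  1.14587843])}
```

View pics/top0.png

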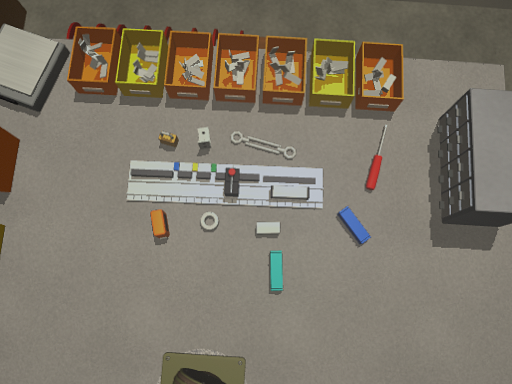

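View pics/scene0.png

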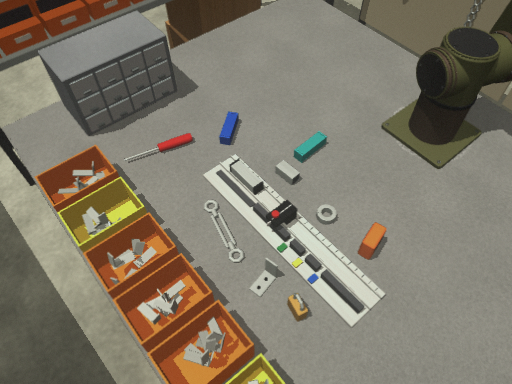

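The top view shows the gauge spanning columns 128–323. The stop is at about (232,182) and the white tube at (290,192). The flags are green (214), yellow (195, the middle one) and blue (177), and +y runs to the left. Next I'll zoom in for gauge corners.

```bash
python3 - <<'E'
import cv2
a=cv2.imread("pics/top0.png")[150:218,120:332]
cv2.imwrite("pics/c1.png",cv2.resize(a,None,fx=3.75,fy=3.75,interpolation=cv2.INTER_CUBIC))
E
```

```text
(no output)
```

View pics/c1.png

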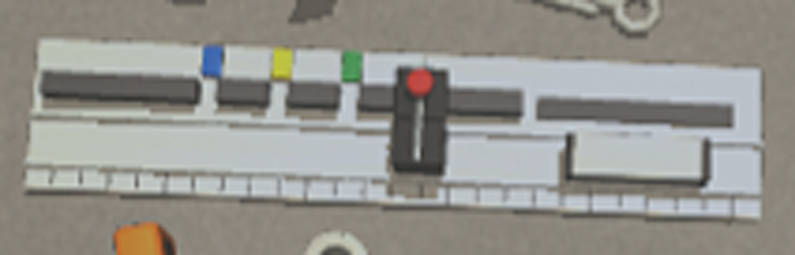

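The crop shows the base corners at (38,40), (761,68), (761,212) and (26,185). The tube top runs from x=570 to 706 and the knob is at (420,82).

```bash
cat > h.py <<'E'
import numpy as np, cv2
from cell import calibration
from scipy.optimize import least_squares
def ray(name,uv,z,c=None):
    c=c or calibration(name); K,D,R,t=[np.array(c[k]) for k in("intrinsics","D","R","t")]
    p=cv2.undistortPoints(np.array(uv,float).reshape(-1,1,2),K,D).reshape(-1,2)
    d=np.c_[p,np.ones(len(p))]@R; o=-R.T@t
    return o+d*((z-o[2])/d[:,2])[:,None]
E
python3 - <<'E'
from h import *
f=lambda L:[(120+(a+.5)/3.75-.5,150+(b+.5)/3.75-.5) for a,b in L]
P=ray("top",f([(38,40),(761,68),(761,212),(26,185)]),.01)[:,:2]
print(P)
G=np.array([(75,260),(75,-260),(-35,-260),(-35,260)])/1e3
def T(p,g): c,s=np.cos(p[2]),np.sin(p[2]); return p[:2]+g@np.array([[c,s],[-s,c]])
r=least_squares(lambda p:(T(p,G)-P).ravel(),[.5,0,0]); p=r.x; print("gauge",p,r.fun)
np.save("g.npy",p)
inv=lambda X:(X[:,:2]-p[:2])@np.array([[np.cos(p[2]),-np.sin(p[2])],[np.sin(p[2]),np.cos(p[2])]])
print("flags",inv(ray("top",f([(212,61),(282,63),(352,66)]),.016)))
print("knob",inv(ray("top",f([(420,82)]),.074)))
print("tube top",inv(ray("top",f([(570,134),(570,177),(706,138),(706,182)]),.04)))
print("stop top",inv(ray("top",f([(398,68),(447,70),(393,148),(443,150)]),.058)))
for y in(-.26,-.15,-.03,.083,.2): print(y,T(p,np.array([[0,y]])))
s=ray("scene",[(383,294)],.01); print(inv(s), inv(ray("scene",[(354,321)],.01)),inv(ray("scene",[(205,175)],.01)))
E
```

```text
[[ 0.58914896  0.24082434]
 [ 0.59991048 -0.27824743]
 [ 0.49519162 -0.28144691]
 [ 0.48294582  0.23687626]]
gauge [ 0.52180435 -0.02095153  0.02265695] [ 0.00174584 -0.00014348  0.00276492 -0.00093825 -0.00248798 -0.00023082
 -0.00202278  0.00131255]
flags [[0.06072012 0.13256827]
 [0.06112664 0.08260651]
 [0.0608093  0.03269251]]
knob [[ 0.03587206 -0.01970797]]
tube top [[ 0.01160968 -0.12301463]
 [-0.01870826 -0.12394679]
 [ 0.0123929  -0.21710314]
 [-0.01864603 -0.21755622]]
stop top [[ 0.04935382 -0.00317261]
 [ 0.04922199 -0.0368253 ]
 [-0.00691855 -0.0026638 ]
 [-0.00700868 -0.03666376]]
-0.26 [[ 0.52769465 -0.2808848 ]]
-0.15 [[ 0.5252026  -0.17091303]]
-0.03 [[ 0.522484   -0.05094383]]
0.083 [[0.51992399 0.06202716]]
0.2 [[0.51727335 0.17899714]]
[[-0.0278501   0.26025003]] [[0.06329996 0.2580122 ]] [[ 0.06935396 -0.24936862]]
```

```bash
python3 -m crank '[100,-200,0,0,0,0.1,1,190,-370,0,0,0,0.255,1,372,-733,0,0,0,0.255,1,372,-733,0,0,0,0.255,1,372,-733,0,0,0,0.255,1,372,-733,0,0,0,0.255,1,372,-733,0,0,0,0.255,1,372,-733,0,0,0,0.255,1,372,-733,0,0,0,0.255,1,372,-733,0,0,0,0.255,1,372,-733,0,0,0,0.255,1,372,-733,0,0,0,0.255,1]' 40
```

```text
time_s: 1.3
tool_pos: [0.4211, 0.0956, 0.2145]
eef_rot: [0.0, -0.012, 1.0, 0.0]
wrist_force: [0.5, 0.6, 0.5]
opening: 0.005
finger_force: 0.0
```

```bash
python3 -m crank '[40,-78,-40,0,0,0,1,70,-140,-60,0,0,0,1,100,-196,-80,0,0,0,1,100,-196,-80,0,0,0,1,100,-196,-80,0,0,0,1,100,-196,-80,0,0,0,1,100,-196,-80,0,0,0,1,100,-196,-80,0,0,0,1,100,-196,-80,0,0,0,1]'
python3 - <<'E'
from h import *
from cell import snapshot
c=calibration("wrist"); cv2.imwrite("pics/w1.png",snapshot("wrist")[:,:,::-1]); np.save("w1.npy",c,allow_pickle=True)
E
```

```text
time_s: 2.2
tool_pos: [0.5208, -0.0974, 0.1353]
eef_rot: [0.001, -0.012, 1.0, -0.0]
wrist_force: [0.7, -0.3, -0.5]
opening: 0.0008
finger_force: 0.0
```

View pics/w1.png

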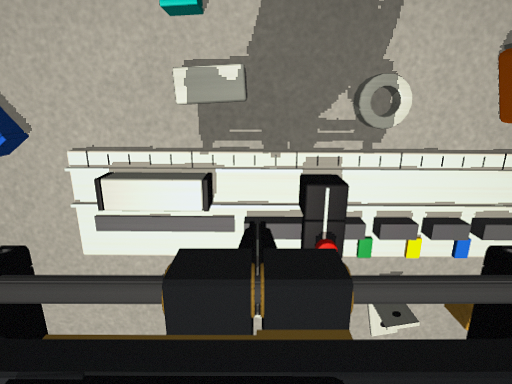

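The wrist view shows the shut fingers (col 258) between the tube's front cap (col 212) and the stop (col 300). The trough lips are near rows 168 and 205.

```bash
python3 - <<'E'
from h import *
c=np.load("w1.npy",allow_pickle=True).item(); p=np.load("g.npy")
inv=lambda X:(X[:,:2]-p[:2])@np.array([[np.cos(p[2]),-np.sin(p[2])],[np.sin(p[2]),np.cos(p[2])]])
print(inv(ray("",[(250,168),(250,205),(420,169),(420,207)],.016,c)))
print("tube",inv(ray("",[(97,174),(212,173),(98,209),(209,210)],.04,c)))
print("stop",inv(ray("",[(301,177),(303,220),(345,177)],.058,c)))
print("flags",inv(ray("",[(364,241),(413,241),(461,241)],.016,c)))
print("tcp",inv(np.array([[0.5208,-0.0974]])))
E
```

```text
[[-0.0206627  -0.08337263]
 [ 0.01599696 -0.08352677]
 [-0.02013454  0.07706109]
 [ 0.01768515  0.08258989]]
tube [[-0.02002604 -0.21598246]
 [-0.02110786 -0.1157668 ]
 [ 0.01217074 -0.21957847]
 [ 0.01283596 -0.11974187]]
stop [[-0.02196139 -0.04105308]
 [ 0.01525717 -0.03784287]
 [-0.0220523  -0.00534987]]
flags [[0.05394801 0.03123451]
 [0.05389077 0.08082246]
 [0.0538606  0.12961924]]
tcp [[-0.00273603 -0.07640609]]
```

```bash
python3 -m crank '[0,0,-40,0,0,0,1,0,0,-75,0,0,0,1,0,0,-95,0,0,0,1,0,0,-105,0,0,0,1,0,0,-105,0,0,0,1,0,0,-105,0,0,0,1]' 60
```

```text
time_s: 2.85
tool_pos: [0.5219, -0.0984, 0.031]
eef_rot: [0.001, -0.012, 1.0, -0.0]
wrist_force: [0.6, -1.1, 0.9]
opening: 0.0002
finger_force: 0.0
```

```bash
python3 -m crank '[0,8,0,0,0,0,1,0,16,0,0,0,0,1,-1,22,0,0,0,0,1,-1,26,0,0,0,0,1,-1,30,0,0,0,0,1,-1,34,0,0,0,0,1,-1,38,0,0,0,0,1,-1,38,0,0,0,0,1]'; python3 -m crank '[0,4,0,0,0,0,1,0,8,0,0,0,0,1,0,12,0,0,0,0,1,0,12,0,0,0,0,1]'
```

```text
time_s: 3.65
tool_pos: [0.5199, -0.0606, 0.0297]
eef_rot: [-0.0, -0.012, 1.0, -0.0]
wrist_force: [-0.9, -0.8, 0.4]
opening: 0.0004
finger_force: 0.5
time_s: 4.05
tool_pos: [0.5198, -0.0485, 0.0297]
eef_rot: [-0.0, -0.012, 1.0, -0.0]
wrist_force: [-0.3, -0.9, 0.7]
opening: 0.0007
finger_force: 0.6
```

```bash
python3 - <<'E'
from h import *
from cell import snapshot
c=calibration("wrist"); cv2.imwrite("pics/w2.png",snapshot("wrist")[:,:,::-1]); np.save("w2.npy",c,allow_pickle=True)
a=snapshot("scene")[110:290,190:400,::-1]; cv2.imwrite("pics/s2.png",cv2.resize(a,None,fx=3.3,fy=3.3))
E
```

```text
(no output)
```

View pics/s2.png

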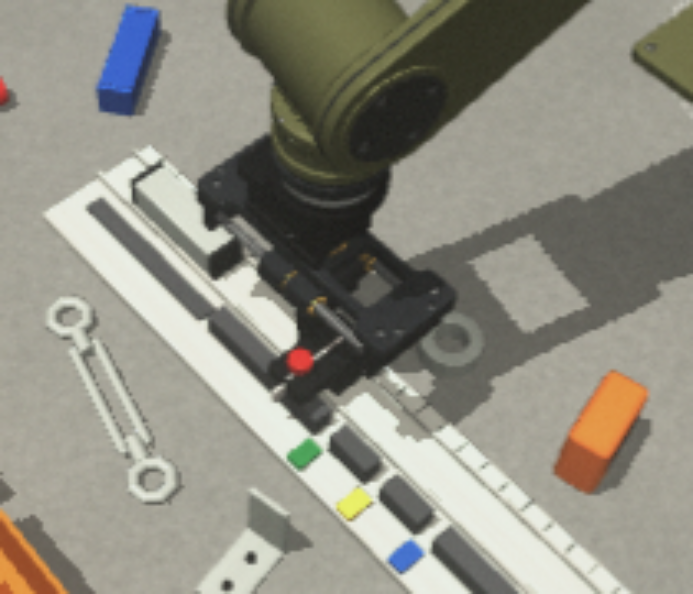

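View pics/w2.png

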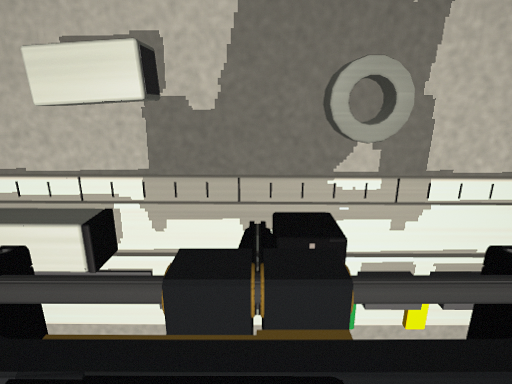

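The finger stands right at the stop's face (col ~273) and the tube is untouched. I'll measure the stop.

```bash
python3 - <<'E'
from h import *
from cell import manip
c=np.load("w2.npy",allow_pickle=True).item(); p=np.load("g.npy")
inv=lambda X:(X[:,:2]-p[:2])@np.array([[np.cos(p[2]),-np.sin(p[2])],[np.sin(p[2]),np.cos(p[2])]])
print("stop",inv(ray("",[(274,235),(345,237)],.058,c)))
print("tcp",inv(manip.get_state()["tool_pos"][None]))
print("tubefront",inv(ray("",[(87,222)],.04,c)))
E
```

```text
stop [[-0.01751417 -0.01926252]
 [-0.01645962  0.01561019]]
tcp [[-0.00261266 -0.02720485]]
tubefront [[-0.0171427  -0.12063515]]
```

```bash
python3 -m crank '[0,4,0,0,0,0,1,0,8,0,0,0,0,1,0,12,0,0,0,0,1,0,16,0,0,0,0,1,0,20,0,0,0,0,1,0,24,0,0,0,0,1]'; python3 -m crank '[0,3,0,0,0,0,1,0,6,0,0,0,0,1]';python3 -m crank '[0,3,0,0,0,0,1,0,6,0,0,0,0,1]';python3 -m crank '[0,3,0,0,0,0,1,0,6,0,0,0,0,1]';python3 -m crank '[0,3,0,0,0,0,1,0,6,0,0,0,0,1]'
```

```text
time_s: 4.75
tool_pos: [0.5194, -0.0259, 0.0296]
eef_rot: [-0.001, -0.012, 1.0, -0.002]
wrist_force: [-2.7, -9.2, 1.4]
opening: 0.0007
finger_force: 4.2
time_s: 4.95
tool_pos: [0.5197, -0.0184, 0.0296]
eef_rot: [-0.0, -0.011, 1.0, 0.0]
wrist_force: [-0.7, -0.3, 0.1]
opening: 0.0007
finger_force: 0.0
time_s: 5.15
tool_pos: [0.52, -0.0138, 0.0296]
eef_rot: [0.0, -0.012, 1.0, -0.002]
wrist_force: [0.2, -14.3, -1.4]
opening: 0.0004
finger_force: 7.2
time_s: 5.35
tool_pos: [0.52, -0.013, 0.0298]
eef_rot: [-0.0, -0.014, 1.0, -0.008]
wrist_force: [-1.9, -35.6, -1.6]
opening: 0.0004
finger_force: 17.6
time_s: 5.55
tool_pos: [0.5197, -0.0036, 0.0296]
eef_rot: [-0.0, -0.011, 1.0, -0.003]
wrist_force: [-1.3, -2.2, 0.8]
opening: 0.0004
finger_force: 1.5
```

```bash
python3 -m crank '[0,4,0,0,0,0,1,0,8,0,0,0,0,1,0,12,0,0,0,0,1,0,16,0,0,0,0,1,0,20,0,0,0,0,1,-1,24,0,0,0,0,1,-1,28,0,0,0,0,1,-1,28,0,0,0,0,1]'; for i in 1 2 3 4 5; do python3 -m crank '[0,1,0,0,0,0,1,0,1,0,0,0,0,1]' | sed -n '1,2p;4p'; done
```

```text
time_s: 6.35
tool_pos: [0.519, 0.028, 0.0296]
eef_rot: [0.0, -0.012, 1.0, 0.0]
wrist_force: [-1.1, -0.1, -0.2]
opening: 0.0004
finger_force: 0.0
time_s: 6.55
tool_pos: [0.5189, 0.0289, 0.0297]
wrist_force: [0.7, -0.6, -0.5]
time_s: 6.75
tool_pos: [0.5189, 0.0292, 0.0297]
wrist_force: [-0.3, -4.1, -0.2]
time_s: 6.95
tool_pos: [0.5188, 0.0305, 0.0296]
wrist_force: [0.8, -2.7, -0.0]
time_s: 7.15
tool_pos: [0.5188, 0.0321, 0.0296]
wrist_force: [0.3, -0.3, -0.5]
time_s: 7.35
tool_pos: [0.5189, 0.0331, 0.0297]
wrist_force: [0.2, -0.1, -0.6]
```

```bash
for i in 1 2 ; do python3 -m crank '[0,1,0,0,0,0,1,0,1,0,0,0,0,1]' | sed -n '1,2p;4p'; done
```

```text
time_s: 7.55
tool_pos: [0.5189, 0.034, 0.0297]
wrist_force: [0.0, 0.6, -0.7]
time_s: 7.75
tool_pos: [0.5189, 0.0348, 0.0297]
wrist_force: [0.0, 0.5, 0.2]
```

```bash
for i in 1 2 ; do python3 -m crank '[0,1,0,0,0,0,1,0,1,0,0,0,0,1]' | sed -n '1,2p;4p'; done
```

```text
time_s: 7.95
tool_pos: [0.5189, 0.0357, 0.0297]
wrist_force: [0.4, 0.5, -0.2]
time_s: 8.15
tool_pos: [0.5189, 0.036, 0.0297]
wrist_force: [-0.0, -4.1, -0.2]
```

```bash
python3 -m crank '[0,-15,0,0,0,0,1,0,-25,20,0,0,0,1,1,-40,60,0,0,0,1,2,-80,90,0,0,0,1,3,-125,90,0,0,0,1,3,-170,90,0,0,0,1,4,-215,90,0,0,0,1,5,-260,90,0,0,0,1,6,-300,90,0,0,0,1,6,-318,90,0,0,0,1,6,-318,90,0,0,0,1,6,-318,90,0,0,0,1]'
python3 - <<'E'
from h import *
from cell import snapshot
cv2.imwrite("pics/w3.png",snapshot("wrist")[:,:,::-1])
a=snapshot("top")[150:218,120:332,::-1]
cv2.imwrite("pics/t3.png",cv2.resize(a,None,fx=3.75,fy=3.75,interpolation=cv2.INTER_CUBIC))
E
```

```text
time_s: 9.35
tool_pos: [0.5245, -0.281, 0.1193]
eef_rot: [-0.0, -0.011, 1.0, 0.001]
wrist_force: [0.3, -0.2, 0.1]
opening: 0.0005
finger_force: 0.0
```

View pics/t3.png

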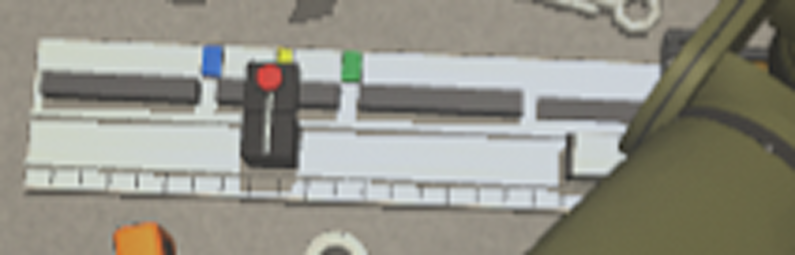

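The stop's knob is at (269,77), which is level with the yellow flag. The tube front is still at x≈570, so it hasn't moved. Now I'll descend behind the tube and push.

```bash
python3 -m crank '[0,0,-40,0,0,0,1,0,0,-75,0,0,0,1,0,0,-90,0,0,0,1,0,0,-95,0,0,0,1,0,0,-95,0,0,0,1]'; python3 -m crank '[0,6,0,0,0,0,1,0,14,0,0,0,0,1,-1,20,0,0,0,0,1,-1,26,0,0,0,0,1,-1,30,0,0,0,0,1,-1,34,0,0,0,0,1,-1,38,0,0,0,0,1,-1,42,0,0,0,0,1,-1,46,0,0,0,0,1]';python3 -m crank '[0,6,0,0,0,0,1,0,12,0,0,0,0,1,0,18,0,0,0,0,1,-1,24,0,0,0,0,1,-1,30,0,0,0,0,1,-1,36,0,0,0,0,1,-1,42,0,0,0,0,1,-1,48,0,0,0,0,1,-1,54,0,0,0,0,1,-1,60,0,0,0,0,1]'
```

```text
time_s: 9.95
tool_pos: [0.5251, -0.2809, 0.0248]
eef_rot: [-0.0, -0.012, 1.0, 0.0]
wrist_force: [-0.1, 0.0, 0.9]
opening: 0.0003
finger_force: 0.0
time_s: 10.85
tool_pos: [0.5241, -0.2355, 0.0249]
eef_rot: [0.0, -0.012, 1.0, -0.0]
wrist_force: [0.6, -0.8, 1.3]
opening: 0.0004
finger_force: 0.8
time_s: 11.85
tool_pos: [0.523, -0.175, 0.0248]
eef_rot: [0.0, -0.012, 1.0, -0.0]
wrist_force: [0.4, -2.6, 2.3]
opening: 0.0005
finger_force: 1.3
```

```bash
python3 -m crank '[0,6,0,0,0,0,1,0,12,0,0,0,0,1,0,18,0,0,0,0,1,-1,24,0,0,0,0,1,-1,30,0,0,0,0,1,-1,36,0,0,0,0,1,-1,42,0,0,0,0,1,-1,48,0,0,0,0,1,-1,54,0,0,0,0,1,-1,60,0,0,0,0,1]'; python3 -m crank '[0,5,0,0,0,0,1,-1,10,0,0,0,0,1,-1,15,0,0,0,0,1,-1,20,0,0,0,0,1,-1,24,0,0,0,0,1,-1,28,0,0,0,0,1,-1,32,0,0,0,0,1,-1,36,0,0,0,0,1,-1,38,0,0,0,0,1,-1,40,0,0,0,0,1]'
```

```text
time_s: 12.85
tool_pos: [0.5217, -0.1148, 0.0245]
eef_rot: [-0.0, -0.012, 1.0, 0.0]
wrist_force: [-0.6, -1.6, 1.0]
opening: 0.0006
finger_force: 0.8
time_s: 13.85
tool_pos: [0.5208, -0.0752, 0.0246]
eef_rot: [-0.0, -0.012, 1.0, 0.0]
wrist_force: [0.3, -1.1, -0.5]
opening: 0.0007
finger_force: 0.4
```

Creep in small steps, expecting contact near y = -0.064.

```bash
python3 -m crank '[0,2,0,0,0,0,1,0,4,0,0,0,0,1,0,6,0,0,0,0,1,0,7,0,0,0,0,1,0,7,0,0,0,0,1]' | sed -n '2p;4p'; for i in 1 2 3; do python3 -m crank '[0,1,0,0,0,0,1,0,1,0,0,0,0,1]' | sed -n '1,2p;4p'; done
```

```text
tool_pos: [0.5208, -0.0682, 0.0246]
wrist_force: [-0.2, 0.0, 0.0]
time_s: 14.55
tool_pos: [0.5209, -0.0674, 0.0247]
wrist_force: [-0.0, 0.7, -0.2]
time_s: 14.75
tool_pos: [0.5209, -0.0664, 0.0247]
wrist_force: [-0.1, 0.2, -0.7]
time_s: 14.95
tool_pos: [0.5209, -0.0654, 0.0247]
wrist_force: [0.0, -0.6, 0.4]
```

```bash
for i in 1 2; do python3 -m crank '[0,1,0,0,0,0,1,0,1,0,0,0,0,1]' | sed -n '1,2p;4p'; done
```

```text
time_s: 15.15
tool_pos: [0.5209, -0.0643, 0.0247]
wrist_force: [-0.3, -0.8, -0.1]
time_s: 15.35
tool_pos: [0.5209, -0.0633, 0.0247]
wrist_force: [-0.2, -0.1, -0.6]
```

```bash
for i in 1 2; do python3 -m crank '[0,1,0,0,0,0,1,0,1,0,0,0,0,1]' | sed -n '1,2p;4p'; done
python3 - <<'E'
from h import *
from cell import snapshot
cv2.imwrite("pics/w4.png",snapshot("wrist")[:,:,::-1])
E
```

```text
time_s: 15.55
tool_pos: [0.5209, -0.0626, 0.0247]
wrist_force: [0.0, -1.4, -0.4]
time_s: 15.75
tool_pos: [0.5209, -0.0624, 0.0248]
wrist_force: [-0.7, -5.5, 0.1]
```

View pics/w4.png

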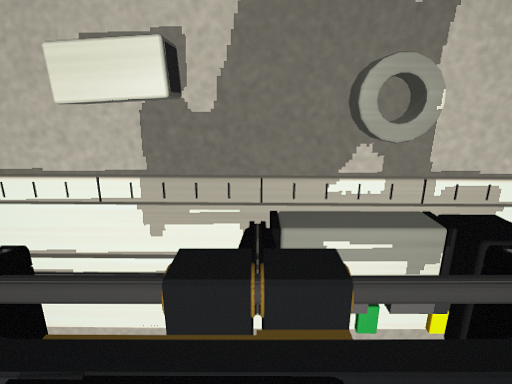

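The tube spans cols 275–445 and touches the black stop. The force rose to 5.5 N with no further travel, so it is seated. I'll draw back.

```bash
python3 -m crank '[0,-10,0,0,0,0,1,0,-25,0,0,0,0,1,1,-45,10,0,0,0,1,2,-80,40,0,0,0,1,3,-120,80,0,0,0,1,4,-165,120,0,0,0,1,5,-210,150,0,0,0,1,6,-255,150,0,0,0,1,6,-300,150,0,0,0,1,6,-320,150,0,0,0,1,6,-320,150,0,0,0,1]'
python3 - <<'E'
from h import *
from cell import snapshot
a=snapshot("top")[150:218,120:332,::-1]
cv2.imwrite("pics/t5.png",cv2.resize(a,None,fx=3.75,fy=3.75,interpolation=cv2.INTER_CUBIC))
E
```

```text
time_s: 16.9
tool_pos: [0.5259, -0.3858, 0.1747]
eef_rot: [0.0, -0.009, 1.0, -0.0]
wrist_force: [-0.4, 0.2, -0.1]
opening: 0.0002
finger_force: 0.0
```

View pics/t5.png

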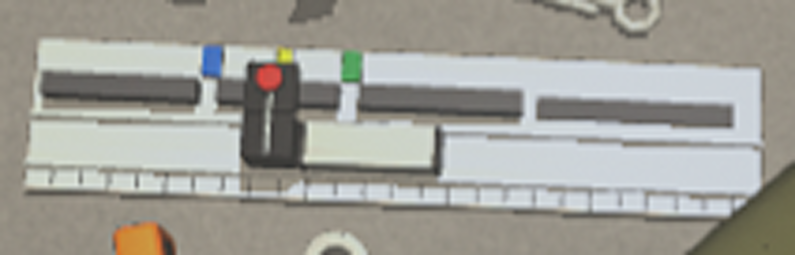

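The stop's knob is unmoved at (269,77) beside yellow, and the tube lies against the stop with its far end at x≈440. I'm handing the job in.

```bash
python3 -c "
from cell import ticket
print(ticket.close_job())"
```

```text
the job is handed in; nothing more can be done
None
```

The stop is in the yellow flag's notch and the tube rests against it, going by the force readings and the last top view; the arm has drawn back and the job is handed in at about 17 s, with no verdict returned.

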